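# Close the brake-pad setting jig to its gauge mark

## Task

Roll the knurled wheel of the setting jig under a fingertip, pushing its top away from you, until the gap has closed so far that the sliding jaw's pointer stands in line with the raised gauge mark, then take the hand clear. Move the jaw only by the wheel: keep off the jaw and the mark, do not lift or shift the jig, and leave everything else on the bench where it is.

Things in the scene. Friction and masses are not known exactly. Their poses are not given: they have to be found in the camera images.
- jig: loose 3 kg setting jig on the bench: dark base plate 140 (x) x 200 (y) x 16 mm, origin at the centre of its underside, z up. Its +x side (gauge bar) faces away from the robot within 20 degrees. From its -y end along y: wheel between two black posts (40 x 12 mm, top at 68 mm), sliding steel jaw, gap, fixed black anvil (60 x 28 mm, top at 62 mm)
- wheel: knurled steel adjuster wheel, 72 mm across over its ribs, 24 mm wide, standing upright between the posts, axle along jig y; origin at its centre, at x 0, y -60, z 56 mm in the jig. 32 ribs, 2 mm high, run across the rim. Its frame turns with it. Needs about 2 N at the rim and stays where it is left; at the start the jaw is fully back at its end stop
- rim_top (a point): uppermost point of the wheel's rim, fixed in the jig: x 0, y -60, z 92 mm; 24 mm above the posts. Its axes are the jig's. Rolling the rim here towards jig +x (away from the robot) drives the jaw along jig +y and closes the gap, 3 mm per radian (1 mm per 12 mm of rim travel); rolling it back opens the gap
- jaw: sliding steel jaw, block 50 (x) x 28 (y) mm, top 62 mm above the bench, moved by the wheel's screw along jig y (travel 36 mm); origin under its centre at bench height. A slim pointer 3 mm wide sticks out from it towards jig +x. Not to be touched
- pointer_tip (a point): end of the jaw's pointer, 48 mm from the jig's centre line towards jig +x, 41.5 mm above the bench; its axes are the jig's
- gauge_mark: the gauge mark: a small flat dark metal tab, 20 x 12 mm, on the black gauge bar along the jig's +x side, with a raised steel line 3 mm wide along jig x on top of it. Set somewhere between 10 and 20 mm from the pointer, on the anvil side, different every time; not to be touched
- mark_line (a point): near end of the raised line of the gauge mark, centred on its width, 49 mm from the jig's centre line towards jig +x; its axes are the jig's. The pointer is in line when both points have the same jig y
- sleeve: loose aluminium sleeve beside the jig, 38 mm across, 34 mm tall, standing; origin at the centre of its underside; leave alone
- wrench: loose steel wrench, 150 mm long, lying beside the jig on the robot's side; leave alone
- oil: small white oil bottle, 42 mm across, 95 mm tall, standing beside the jig's anvil end; origin at the centre of its underside; leave alone
- brake_block: loose black rubber brake block, 52 x 12 x 14 mm, with a 16 mm steel stud pointing up; leave alone
- handle: loose blue turned tool handle, 195 mm long, 54 mm thick, lying on the bench; leave alone
- screwdriver: loose screwdriver, 190 mm long, lying on the bench; leave alone
- grease: grease jar with a steel cap, 64 mm across, 60 mm tall, standing; origin at the centre of its underside; leave alone
There are look-alikes about, which are no part of the job. What is shaped like the jig but turquoise or yellow is not meant.

How it is judged:
By the outcome, as a careful person would: the job done as asked, in the order asked, and still so for the second after the job is handed in, with the robot touching nothing.
It also fails if it takes over 56 s, if anything falls off the work surface, if the arm or the gripper's body presses on something with over 40 N, if the wrist force passes 120 N, or if a joint passes its speed limit or range.

## Robot

A 6-joint arm with a two-finger parallel gripper is mounted at the origin on the work surface. World frame = base frame: x ahead of the robot, y to its left, z up, the work surface at z = 0. Lengths are in m, angles in rad, forces in N, time in s.
With the tool pointing down it reaches from about 0.35 to 0.975 m from the base axis. Payload 4.9 kg.
Tool frame: the origin (TCP) lies midway between the tips of the shut fingers; the grasp point (between the pads) lies 19 mm behind it; z points along the fingers, y is the direction in which the jaws open and shut (so a half turn about z gives the same grasp; the last joint's range is limited). The gripper opens to 85 mm and grips with 20 to 120 N. Pads are 22 mm wide; open, the fingers measure 114 mm over their backs; the gripper's body (76 mm by 85 mm) begins 54 mm behind the grasp point. The pads swing forward as they close: fully open they stand 13 mm farther back than shut.
Start: joints at [1.226, 0.053, 1.613, -0, 1.476, -0.119], TCP at [0.14, 0.609, 0.231] pointing down, gripper open.
Joint ranges: [-3.01, 3.01], [-1.01, 2.22], [0.06, 2.58], [-1.02, 4.17], [0.09, 2.62], [-3.14, 3.14]. Speed limits (rad/s): [2.57, 2.57, 3.14, 3.14, 3.14, 3.14].

## Interface

Orientations are given as a unit quaternion [w, x, y, z].
In Python, from plant import state, grab_frame, camera_info, job_done, cut_out gives the robot as it stands.
- The arm moves only by the tool step_arm, never from a script. Its argument "moves" is a list of rows, each a list of 7 numbers: the shift along the tool's x, y, z in m, then the turn, a rotation vector about the tool's x, y, z in rad, then the finger opening in m, from 0 to 0.0854. A call has 1 to 8 rows; each row shifts and turns the commanded pose from where the row before left it, along the tool's axes as they then stand; what a row does not reach is not made up. A row lasts 1/10 s, in which the tool goes at most 50 mm and 8.59 degrees, less where a joint would pass 70% of its speed; a pose out of reach is approached as far as the arm can. A call is refused whole if a number of a shift passes 0.05 or a number of a turn 0.15, either way. A call with a gripper value outside its range is refused whole. The fingers move at their own pace and stop on an object; the grip force is fixed at half the most. Time passes only in rows, so rows that do not move let the fingers close. It gives the time, the measured TCP pose, the force and the opening at its end, in the units of the state.
- state(): the state, without advancing time (a new reading comes with each control period).
- grab_frame(name): name is "side" or "top" or "wrist"; returns (picture, depth): 420x560x3 uint8, red, green, blue; 420x560 float32, m along the optical axis (not along the pixel's ray), 0 where there is no reading.
- camera_info(name): a dict with "intrinsics" (3x3 intrinsics, pixels), "world_from_camera" (4x4, takes a point from camera to world coordinates). Camera axes: x right, y down, z forward; pixel columns grow to the right and rows downward; lengths in m; the calibration is good to about 2 mm. A picture is of the moment at which its call begins: read the wrist's pose just before it. camera_info takes no time and is no camera call; for the wrist camera it gives the pose at the moment of the call.
- job_done(): hands the job in, once; it reports no verdict.
Trained networks look in the newest picture that a camera, given by its name, has taken for a name from the list of things; names that differ only in an ending like _2 or _b are one class to them, and where a whole thing is asked for, a point or a joint stands for the part that bears it (a point fixed in the world has none). Each returns a list of dicts, best first, with "conf" (0 to 1); they miss things now and then, are a little off and sometimes report something else, mostly with a low value. They report only what shows in the picture. A call takes as long as a camera call. They do not tell look-alikes from the thing itself.
- cut_out(camera, query): "mask" (420x560 bool, what is visible of it) and "point" ([column, row] in pixels, amid what is visible of it).
The state is a dict: "time": time; "joint_pos": joint angles; "joint_vel": joint speeds; "joint_efforts": joint torques, N m; "tool_pos": TCP position; "tool_rot": TCP orientation; "contact_force": force on the tool from outside, world axes, zero at the start; "ft_torque": the same for the moment, N m; "gripper_width": opening from 0.0 (shut) to 1.0 (fully open).
Only numpy, scipy, OpenCV 4.12 (cv2) and the standard library are available. Lean on these libraries where they do the work, as an engineer would, in place of code of your own. Each camera call takes 0.05 s, during which the arm holds its last target.

## Working session

There is one attempt and no reset: what is moved stays moved. The work goes in short steps, Python scripts to look and compute and a tool call to move; the robot and the scene stay as the last step left them, time stands still between calls to the robot, and variables do not carry over. Pictures are saved under pics/ and viewed, and the job is handed in when it is done.

Besides the shell and the picture viewer there is one more tool, called after "Emit:" as name(argument=value, ...) on one line, values as JSON. step_arm: Moves the arm, as the interface text tells. Its arguments: {"type":"object","properties":{"moves":{"type":"array"}},"required":["moves"]}

```bash
mkdir -p pics; ls
python3 - <<'E'
from plant import *
import cv2,numpy as np
s=state(); print(s)
for n in ("side","top","wrist"):
    p,d=grab_frame(n); cv2.imwrite(f"pics/a_{n}.png",p[:,:,::-1]); np.save(f"pics/a_{n}_d.npy",d)
    c=camera_info(n); print(n,c["intrinsics"],c["world_from_camera"])
E
```

```text
pics
{'time': 0.0, 'joint_pos': array([ 1.22599311e+00,  5.33570714e-02,  1.61430412e+00, -8.95579872e-06,
        1.47600081e+00, -1.18994504e-01]), 'joint_vel': array([-0.00036342, -0.0021579 ,  0.00041608,  0.00150421,  0.00241922,
        0.00052576]), 'joint_efforts': array([-8.29201838e-06, -3.93682659e+01, -3.70175886e+01, -2.11135298e-04,
        7.07313055e-03,  2.38023617e-06]), 'tool_pos': array([0.13971907, 0.60853847, 0.23005684]), 'tool_rot': array([-2.33456675e-04,  1.12664149e-01,  9.93632588e-01, -1.00800098e-03]), 'contact_force': array([ 0.27808123, -0.40931183,  0.44858605]), 'ft_torque': array([ 0.02136724, -0.0203558 ,  0.02173628]), 'gripper_width': 0.9990557059964209}
side [[448.78910626   0.         282.30292387]
 [  0.         448.78910626 213.58067708]
 [  0.           0.           1.        ]] [[ 0.95783627 -0.20295553  0.20336847  0.25830886]
 [-0.28693448 -0.63931053  0.71340777 -0.74790232]
 [-0.01477445 -0.74168126 -0.67058975  0.81010439]
 [ 0.          0.          0.          1.        ]]
top [[512.36161188   0.         277.12870313]
 [  0.         512.36161188 202.42054514]
 [  0.           0.           1.        ]] [[-3.06116647e-02 -9.94793284e-01  9.72072406e-02  3.10698964e-01]
 [-9.99523538e-01  3.08508897e-02  9.58554473e-04 -4.23791931e-03]
 [-3.95249341e-03 -9.71315821e-02 -9.95263701e-01  1.69131438e+00]
 [ 0.00000000e+00  0.00000000e+00  0.00000000e+00  1.00000000e+00]]
wrist [[333.67792502   0.         285.31548137]
 [  0.         333.67792502 208.28650023]
 [  0.           0.           1.        ]] [[ 0.22439086  0.94174669  0.25052326  0.07584195]
 [ 0.97449657 -0.2162478  -0.05994444  0.62263106]
 [-0.00227737  0.25758504 -0.96625295  0.37345362]
 [ 0.          0.          0.          1.        ]]
```

View pics/a_side.png

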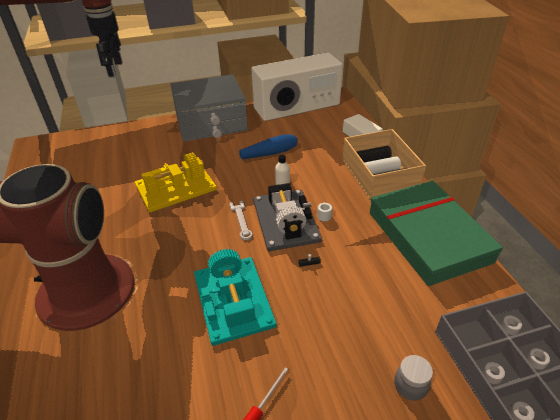

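View pics/a_top.png

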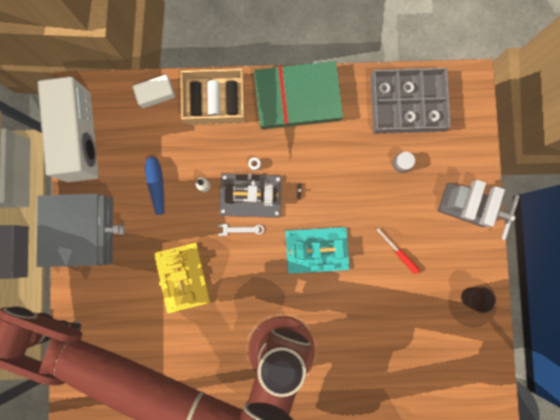

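View pics/a_wrist.png

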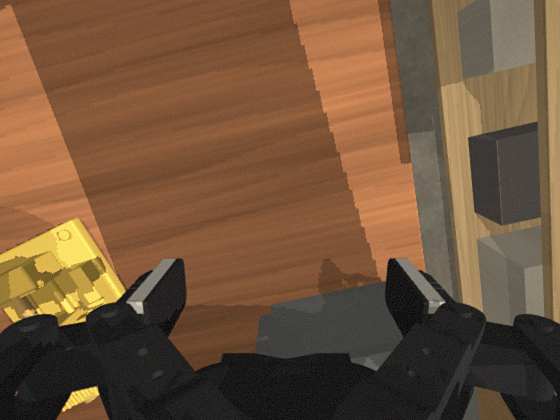

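The top view shows three jig-shaped things: the dark one at (252,194), a turquoise one at (317,249) and a yellow one at (181,278). The dark one is the jig, with the sleeve, wrench, oil bottle and brake block around it. I'll check that in a close crop and measure its pose.

```bash
cat > h.py <<'E'
from plant import *
import cv2,numpy as np
np.set_printoptions(precision=4,suppress=True)
def cloud(n,d):
    c=camera_info(n);K=c["intrinsics"];T=c["world_from_camera"]
    v,u=np.mgrid[:d.shape[0],:d.shape[1]]
    P=np.stack([(u-K[0,2])/K[0,0]*d,(v-K[1,2])/K[1,1]*d,d],-1)
    return P@T[:3,:3].T+T[:3,3]
def pix(n,p,c=None):
    c=c or camera_info(n);K=c["intrinsics"];T=c["world_from_camera"]
    q=(np.atleast_2d(p)-T[:3,3])@T[:3,:3]
    q=q@K.T; return q[:,:2]/q[:,2:]
def atz(n,uv,z,c=None):
    c=c or camera_info(n);K=c["intrinsics"];T=c["world_from_camera"]
    uv=np.atleast_2d(uv).astype(float)
    r=np.c_[uv,np.ones(len(uv))]@np.linalg.inv(K).T@T[:3,:3].T
    return T[:3,3]+r*((z-T[2,3])/r[:,2])[:,None]
E
python3 - <<'E'
from h import *
p,d=grab_frame("top"); P=cloud("top",d)
cv2.imwrite("pics/b_top.png",cv2.resize(p[140:250,190:320,::-1],None,fx=6,fy=5.4,interpolation=cv2.INTER_CUBIC))
for q in("jig","wheel","jaw","gauge_mark","sleeve","wrench","oil","brake_block"):
    for r in cut_out("top",q):
        m=r["mask"]&(d>0); X=P[m]; print(q,round(r["conf"],2),r["point"],m.sum(),X.mean(0),np.percentile(X[:,2],[5,95]))
        if q in("jig",): print(cv2.minAreaRect(X[:,:2].astype(np.float32)*1000))
p,d=grab_frame("side")
cv2.imwrite("pics/b_side.png",cv2.resize(p[150:270,220:350,::-1],None,fx=6,fy=5,interpolation=cv2.INTER_CUBIC))
E
```

```text
jig 0.81 [249.1, 193.2] 2562 [0.499  0.0828 0.0312] [0.0102 0.0768]
((501.45941162109375, 84.20387268066406), (200.47500610351562, 140.84716796875), 86.7269287109375)
jig 0.8 [315.0, 250.4] 2607 [ 0.3158 -0.1264  0.0313] [0.0098 0.078 ]
((316.1865234375, -127.93756866455078), (140.79583740234375, 201.6807098388672), 1.9733988046646118)
wheel 0.7 [300.5, 254.9] 220 [ 0.314 -0.067  0.076] [0.0425 0.0931]
wheel 0.52 [266.5, 195.4] 210 [0.4968 0.0213 0.0767] [0.0247 0.0945]
wheel 0.52 [177.2, 261.3] 181 [0.2984 0.3209 0.0826] [0.0634 0.0941]
jaw 0.75 [181.6, 278.3] 152 [0.2479 0.3153 0.059 ] [0.04   0.0675]
jaw 0.73 [253.7, 192.5] 130 [0.5034 0.0753 0.0599] [0.0456 0.0671]
jaw 0.59 [318.2, 249.4] 154 [ 0.3115 -0.1208  0.0582] [0.0389 0.067 ]
sleeve 0.41 [249.9, 160.9] 25 [0.6135 0.0735 0.025 ] [0.0042 0.0377]
wrench 0.73 [239.7, 226.6] 237 [0.3913 0.1254 0.0065] [-0.      0.0126]
oil 0.59 [203.7, 185.0] 156 [0.5352 0.2329 0.0653] [0.0198 0.0982]
brake_block 0.54 [300.5, 191.2] 57 [ 0.5135 -0.0774  0.0144] [0.0063 0.0276]
```

View pics/b_top.png

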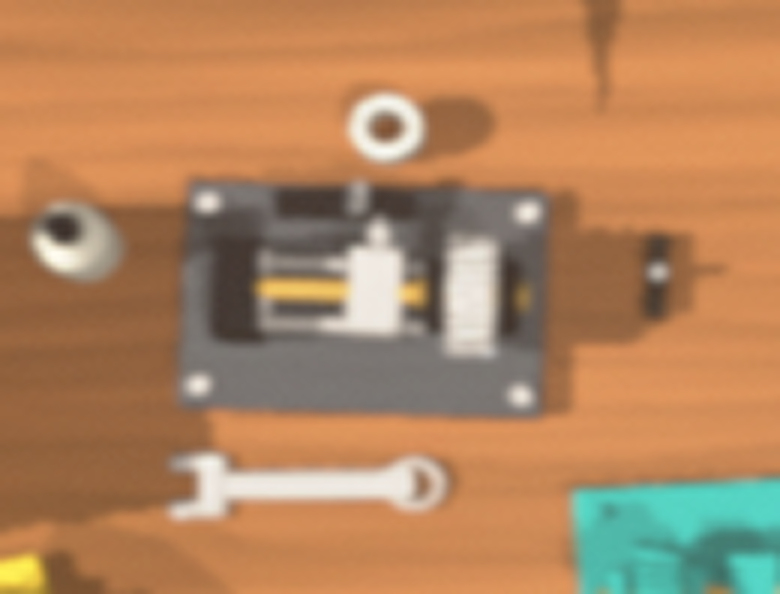

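View pics/b_side.png

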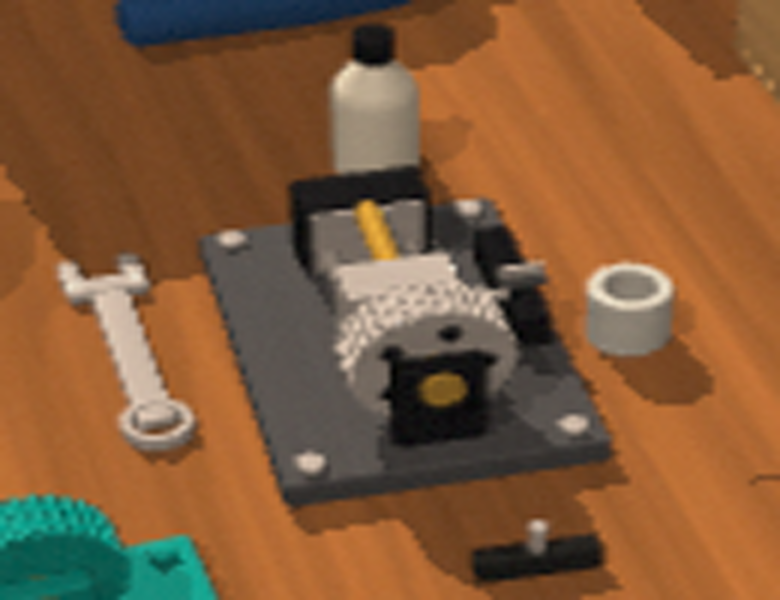

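The crop confirms that the dark jig has its wheel at the -y end and its gauge bar facing away. Its yaw is about -3.3° and its centre about (0.501, 0.084). I'll turn the tool so its y lies along jig x. That puts the wrist camera over the jaw side, so it can see the pointer and mark while the finger works.

Emit:
step_arm(moves=[[0, 0, 0, 0, 0, 0.14, 0], [0, 0, 0, 0, 0, 0.14, 0], [0, 0, 0, 0, 0, 0.14, 0], [0, 0, 0, 0, 0, 0.14, 0], [0, 0, 0, 0, 0, 0.14, 0]])

```text
time: 1.15
tool_pos: [0.1399, 0.6091, 0.2313]
tool_rot: [0.0, 0.449, 0.893, 0.0]
contact_force: [-0.8, -0.4, -0.1]
gripper_width: 0.143
```

Emit:
step_arm(moves=[[0, 0, 0, 0, 0, 0.14, 0], [0, 0, 0, 0, 0, 0.14, 0], [0, 0, 0, 0, 0, 0.14, 0], [0, 0, 0, 0, 0, 0.14, 0], [0, 0, 0, 0, 0, 0.14, 0]])

```text
time: 1.65
tool_pos: [0.1399, 0.6091, 0.2313]
tool_rot: [-0.0, 0.728, 0.685, 0.0]
contact_force: [-0.1, 0.3, 0.1]
gripper_width: 0.003
```

```bash
cat >> h.py <<'E'
from scipy.spatial.transform import Rotation as Ro
def tool():
    s=state(); q=s["tool_rot"]; return s["tool_pos"],Ro.from_quat(q[[1,2,3,0]]).as_matrix(),s
def go(t):
    p,R,s=tool(); print(s["time"],p,"yaw y",np.degrees(np.arctan2(R[1,1],R[0,1])),"z",R[:,2],"F",s["contact_force"],"q",s["joint_pos"],"g",s["gripper_width"])
    print("shift tool",R.T@(np.array(t)-p))
E
python3 -c "
from h import *
go([0.478,0.024,0.2])"
```

```text
1.65 [0.1399 0.6091 0.2313] yaw y -3.4833272565809925 z [ 0.      0.0001 -1.    ] F [-0.108   0.2628  0.0946] q [ 1.226   0.0526  1.6129 -0.      1.476   1.2868] g 0.0026068688305429582
shift tool [-0.5635  0.373   0.0313]
```

Emit:
step_arm(moves=[[-0.04, 0.015, 0, 0, 0, 0, 0], [-0.04, 0.015, 0, 0, 0, 0, 0], [-0.04, 0.025, 0, 0, 0, 0, 0], [-0.04, 0.025, 0, 0, 0, 0, 0], [-0.04, 0.025, 0, 0, 0, 0, 0], [-0.04, 0.025, 0, 0, 0, 0, 0], [-0.04, 0.025, 0, 0, 0, 0, 0], [-0.04, 0.025, 0, 0, 0, 0, 0]])

```text
time: 2.45
tool_pos: [0.3025, 0.2781, 0.2316]
tool_rot: [0.0, 0.726, 0.688, 0.001]
contact_force: [0.2, -0.1, 0.0]
gripper_width: 0.001
```

Emit:
step_arm(moves=[[-0.04, 0.025, 0, 0, 0, 0, 0], [-0.04, 0.025, 0, 0, 0, 0, 0], [-0.04, 0.03, 0.005, 0, 0, 0, 0], [-0.04, 0.03, 0.005, 0, 0, 0, 0], [-0.04, 0.03, 0.01, 0, 0, 0, 0], [-0.04, 0.03, 0.01, 0, 0, 0, 0], [0, 0, 0, 0, 0, 0, 0], [0, 0, 0, 0, 0, 0, 0]])

```text
time: 3.25
tool_pos: [0.4573, 0.0319, 0.2014]
tool_rot: [-0.001, 0.727, 0.686, -0.0]
contact_force: [-0.9, 0.5, 0.9]
gripper_width: -0.001
```

Run:
```python
from h import *
go([0.478,0.024,0.2])
p,d=grab_frame("wrist");cv2.imwrite("pics/c_wrist.png",p[:,:,::-1]);np.save("pics/c_d.npy",d)
```

```text
3.25 [0.4573 0.0319 0.2014] yaw y -3.30095745481267 z [-0.0014  0.0005 -1.    ] F [-0.9252  0.5086  0.8617] q [-0.0932 -0.3444  2.0192  0.0004  1.4682 -0.0357] g -0.0005000272092836591
shift tool [-0.0067  0.0212  0.0013]
```

View pics/c_wrist.png

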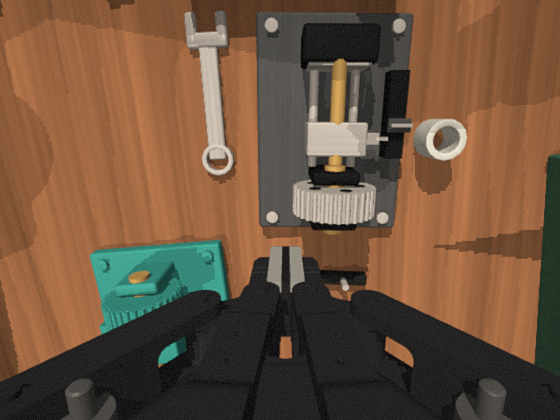

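The wrist view shows the whole jig: screws at (271,25), (399,26), (383,217) and (272,217), the pointer tip at about (388,138) and the mark line at about (400,125). Next I'll refine the pose and the gap.

Run:
```python
from h import *
p,d=grab_frame("wrist");P=cloud("wrist",d)
cv2.imwrite("pics/d_crop.png",cv2.resize(p[100:160,350:430,::-1],None,fx=9,fy=9,interpolation=cv2.INTER_CUBIC))
# base plate mask: z within 10..22mm, dark
r=cut_out("wrist","jig")
for k in r[:3]: print(k["conf"],k["point"],k["mask"].sum())
r=[k for k in r if k["point"][1]<230][0]; m=r["mask"]
pm=m&(P[...,2]>0.011)&(P[...,2]<0.021); print(pm.sum())
rect=cv2.minAreaRect(P[pm][:,:2].astype(np.float32)*1000);print("plate",rect, np.median(P[pm][:,2]))
S=atz("wrist",[[271,25],[399,26],[383,217],[272,217]],0.018);print(S[:,:2],S.mean(0))
b=S[0]-S[3];print("yaw",np.degrees(np.arctan2(b[1],b[0]))-90); b=S[1]-S[2];print(np.degrees(np.arctan2(b[1],b[0]))-90)
w=[k for k in cut_out("wrist","wheel") if k["point"][1]<230][0]["mask"]
X=P[w&(P[...,2]>0.07)];print("wheel",X.mean(0),X[:,2].max(),np.percentile(X[:,0],[1,99]),np.percentile(X[:,1],[1,99]))
```

```text
0.97 [331.0, 118.8] 31689
0.72 [155.3, 276.2] 8525
0.6 [215.4, 84.0] 3382
16982
plate ((502.55157470703125, 85.78131866455078), (200.43310546875, 140.03091430664062), 86.31277465820312) 0.016787872614371563
[[ 0.4516  0.1787]
 [ 0.5647  0.1718]
 [ 0.5545 -0.0042]
 [ 0.4411  0.0019]] [0.503 0.087 0.018]
yaw -3.3991896941936517
-3.344051029158578
wheel [0.4963 0.0284 0.0874] 0.3451429622279334 [0.4652 0.5302] [0.0137 0.0397]
```

View pics/d_crop.png

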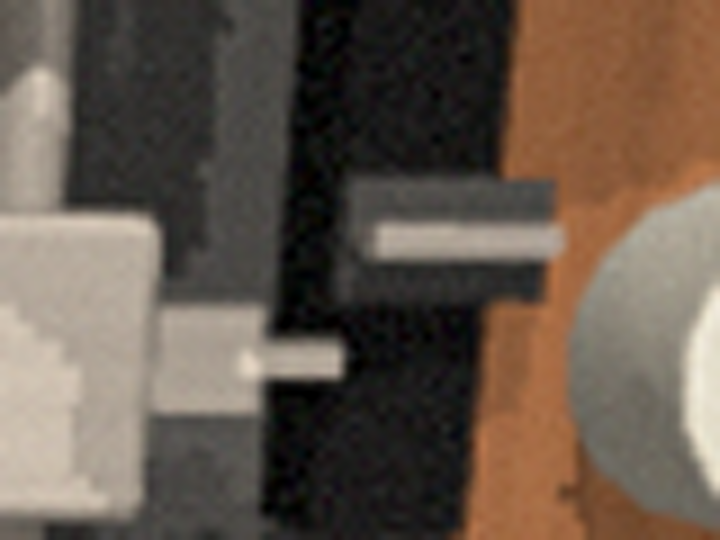

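```bash
cat >> h.py <<'E'
YAW=np.radians(-3.4);C0=np.array([0.5025,0.0862,0])
JR=Ro.from_euler('z',YAW).as_matrix()
def jig(P): return (np.asarray(P)-C0)@JR
E
python3 - <<'E'
from h import *
d=np.load("pics/c_d.npy");P=cloud("wrist",d)
for n,u,v in(("ptr",385,140),("ptr",384,140),("mark",395,127),("mark",400,127),("mark",405,127),("tab",395,131)):
    print(n,jig(P[v,u])*1000, d[v,u])
for z in(.0415,.044,.047):
  print(z,jig(atz("wrist",[[387.9,139.4],[391.6,126.4]],z))*1000)
E
```

```text
ptr [45.4169 -8.2584 43.5934] 0.2961429
ptr [44.6403 -8.2861 43.2116] 0.29651815
mark [53.9156  2.9566 41.5654] 0.2951996
mark [56.4632  3.1038 47.1871] 0.28973475
mark [61.023   3.1156 46.5573] 0.2903443
tab [54.7684 -0.5468 39.8827] 0.2977346
0.0415 [[48.5763 -7.8409 41.5   ]
 [50.8829  3.4531 41.5   ]]
0.044 [[47.823  -7.6979 44.    ]
 [50.1106  3.5032 44.    ]]
0.047 [[46.919  -7.5263 47.    ]
 [49.1838  3.5633 47.    ]]
```

The gap is about 11.4 mm, so roughly 137 mm of rim travel. The mark line's height of about 47 mm fits its given x of 49 mm. Now I'll go to the near side of the wheel.

```bash
cat >> h.py <<'E'
def gj(x,y,z):
    p,R,s=tool(); print("jig tcp mm",jig(p)*1000); go(JR@(np.array([x,y,z])/1000)+C0)
E
python3 -c "
from h import *
gj(-26,-60,120)"
```

```text
jig tcp mm [-42.2792 -54.9859 202.2562]
3.45 [0.457  0.0338 0.2023] yaw y -3.0360416990328694 z [ 0.001  0.    -1.   ] F [-0.5018  0.0705 -0.1247] q [-0.0888 -0.3471  2.0198  0.0001  1.4679 -0.0359] g 0.0019901012732046306
shift tool [-0.0051  0.0162  0.0823]
```

Emit:
step_arm(moves=[[-0.005, 0.004, 0.03, 0, 0, 0, 0], [0, 0.006, 0.03, 0, 0, 0, 0], [0, 0.006, 0.022, 0, 0, 0, 0], [0, 0, 0.01, 0, 0, 0, 0], [0, 0, 0.01, 0, 0, 0, 0], [0, 0, 0, 0, 0, 0, 0]])

```text
time: 4.05
tool_pos: [0.4722, 0.0275, 0.0991]
tool_rot: [-0.001, 0.726, 0.688, -0.0]
contact_force: [0.3, -0.5, -0.2]
gripper_width: -0.006
```

Run:
```python
from h import *
gj(-26,-60,90.5)
p,d=grab_frame("wrist");cv2.imwrite("pics/e_wrist.png",p[:,:,::-1])
p,d=grab_frame("side");cv2.imwrite("pics/e_side.png",cv2.resize(p[120:270,200:350,::-1],None,fx=4,fy=4))
```

```text
jig tcp mm [-26.7529 -60.4361  99.1208]
4.05 [0.4722 0.0275 0.0991] yaw y -3.09381637334981 z [-0.0013  0.0001 -1.    ] F [ 0.2644 -0.5419 -0.1575] q [-0.0994 -0.1983  2.0795  0.      1.2617 -0.0455] g -0.006035278970487578
shift tool [0.0004 0.0008 0.0086]
```

View pics/e_wrist.png

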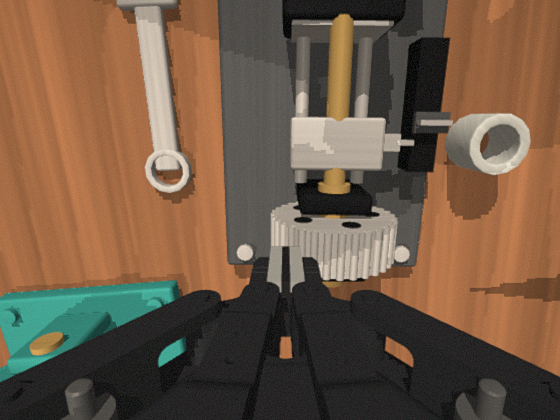

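View pics/e_side.png

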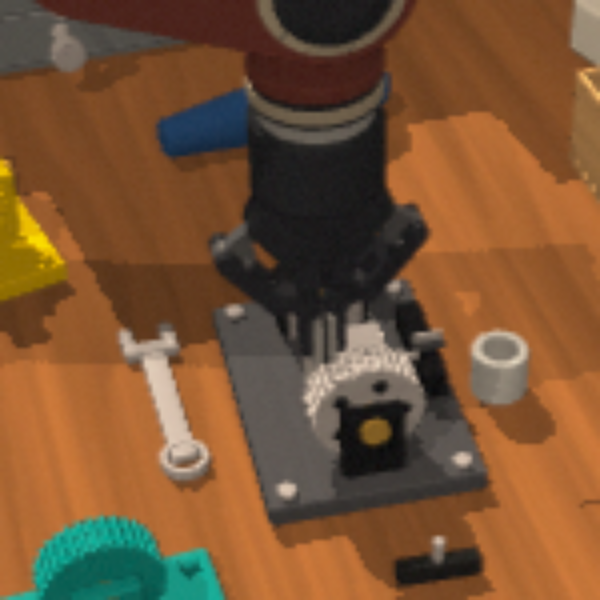

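Emit:
step_arm(moves=[[0, 0, 0.0085, 0, 0, 0, 0], [0, 0, 0, 0, 0, 0, 0], [0, 0.004, 0, 0, 0, 0, 0], [0, 0.004, 0, 0, 0, 0, 0], [0, 0.004, 0, 0, 0, 0, 0], [0, 0.004, 0, 0, 0, 0, 0]])

```text
time: 4.75
tool_pos: [0.4896, 0.0259, 0.0915]
tool_rot: [0.0, 0.726, 0.687, 0.0]
contact_force: [0.3, -0.3, 0.4]
gripper_width: -0.003
```

Emit:
step_arm(moves=[[0, 0.004, 0, 0, 0, 0, 0], [0, 0.004, 0, 0, 0, 0, 0], [0, 0.004, 0, 0, 0, 0, 0]])

```text
time: 5.05
tool_pos: [0.5016, 0.0252, 0.0918]
tool_rot: [0.0, 0.726, 0.687, 0.0]
contact_force: [-2.7, -1.2, 4.2]
gripper_width: -0.0
```

Emit:
step_arm(moves=[[0, 0.004, 0.0003, 0, 0, 0, 0], [0, 0.004, 0.0003, 0, 0, 0, 0], [0, 0.004, 0, 0, 0, 0, 0]])

```text
time: 5.35
tool_pos: [0.5137, 0.0246, 0.0909]
tool_rot: [0.0, 0.726, 0.687, 0.0]
contact_force: [-0.2, -0.2, 0.8]
gripper_width: 0.001
```

```bash
cat >> h.py <<'E'
def look(name,box=(90,270,280,520)):
    gj(-26,-60,100)
    p,d=grab_frame("wrist");cv2.imwrite(f"pics/{name}.png",cv2.resize(p[box[0]:box[1],box[2]:box[3],::-1],None,fx=3.3,fy=3.3,interpolation=cv2.INTER_CUBIC))
E
python3 -c "
from h import *
look('f1')"
```

```text
jig tcp mm [ 14.7871 -60.8152  90.9174]
5.35 [0.5137 0.0246 0.0909] yaw y -3.1543688914400843 z [ 0.0011 -0.0001 -1.    ] F [-0.1728 -0.1565  0.7514] q [-0.0969 -0.0824  1.9912  0.      1.2316 -0.0419] g 0.0007571805419264451
shift tool [ 0.001  -0.0408 -0.0091]
```

View pics/f1.png

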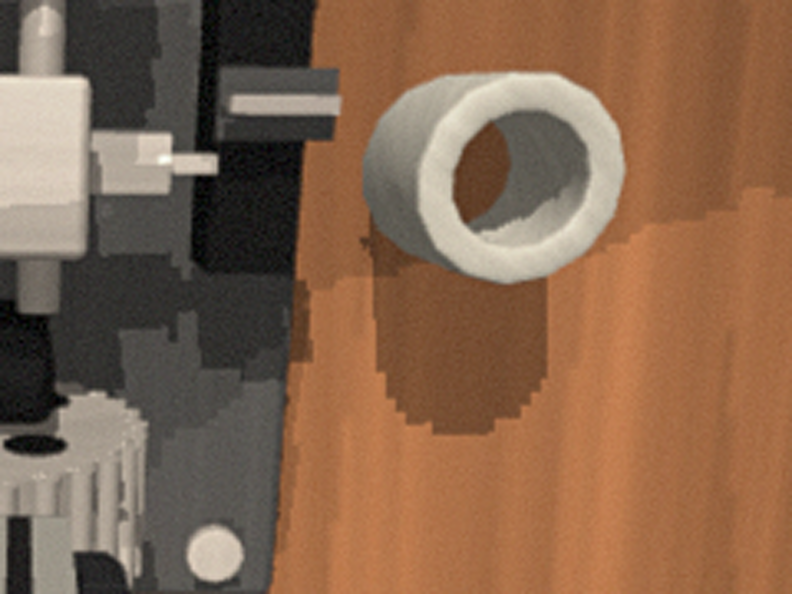

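```bash
cat >> h.py <<'E'
def prof(g,c,jy,xs,z):
    # bright ridge in image rows near jig (x,jy,z); returns jig y
    out=[]
    for x in xs:
        u,v=pix("wrist",JR@np.array([x,jy,z])/1+C0,c)[0]
        r0=int(v)-14; col=cv2.getRectSubPix(g,(1,29),(float(u),float(r0+14)))[:,0].astype(float)
        w=np.clip(col-(col.min()+col.max())/2,0,None); k=np.argmax(w)
        # contiguous blob about max
        a=k
        while a>0 and w[a-1]>0:a-=1
        b=k
        while b<28 and w[b+1]>0:b+=1
        rr=np.arange(a,b+1); row=r0+(rr*w[a:b+1]).sum()/w[a:b+1].sum()
        out.append((jig(atz("wrist",[u,row],z,c))[0,1]*1000,b-a+1))
    return np.array(out)
def measure(py,my=.0035):
    tool(); c=camera_info("wrist"); p,d=grab_frame("wrist"); g=cv2.cvtColor(p,cv2.COLOR_RGB2GRAY).astype(np.float32)
    a=prof(g,c,py,[.045,.046,.047],.043); b=prof(g,c,my,[.052,.054,.056,.058],.047)
    print("ptr",a.tolist(),"mark",b.tolist(),"GAP",np.median(b[:,0])-np.median(a[:,0])); return p
E
python3 - <<'E'
from h import *
print(jig(atz("wrist",[[345.5,139.2],[349.5,121.3]],.0415))*1000,jig(atz("wrist",[[349.5,121.3]],.047))*1000)
measure(-.007)
E
```

```text
[[48.4477 -7.3792 41.5   ]
 [50.1841  2.4173 41.5   ]] [[49.1618  2.4544 47.    ]]
ptr [[-7.3893100052185385, 6.0], [-7.41076139194765, 6.0], [-7.358966339625033, 6.0]] mark [[2.5328549178821587, 7.0], [2.5569054607372834, 7.0], [2.5671432652339736, 7.0], [2.5823513113782326, 7.0]] GAP 9.951334368204167
```

Emit:
step_arm(moves=[[0, 0, -0.012, 0, 0, 0, 0], [0.001, -0.02, 0, 0, 0, 0, 0], [0, -0.02, 0, 0, 0, 0, 0], [0, 0, 0.011, 0, 0, 0, 0], [0, 0, 0.001, 0, 0, 0, 0], [0, 0.004, 0, 0, 0, 0, 0], [0, 0.004, 0, 0, 0, 0, 0], [0, 0.004, 0, 0, 0, 0, 0]])

```text
time: 6.25
tool_pos: [0.4858, 0.0271, 0.091]
tool_rot: [-0.0, 0.726, 0.687, -0.0]
contact_force: [-2.7, -0.4, 4.9]
gripper_width: -0.001
```

Emit:
step_arm(moves=[[0, 0.004, 0, 0, 0, 0, 0], [0, 0.004, 0, 0, 0, 0, 0], [0, 0.004, 0, 0, 0, 0, 0]])

```text
time: 6.55
tool_pos: [0.4983, 0.0263, 0.0918]
tool_rot: [0.001, 0.726, 0.687, 0.0]
contact_force: [-1.5, -0.5, 6.7]
gripper_width: -0.003
```

Emit:
step_arm(moves=[[0, 0.004, 0.0002, 0, 0, 0, 0], [0, 0.004, 0.0003, 0, 0, 0, 0], [0, 0.004, 0.0005, 0, 0, 0, 0]])

```text
time: 6.85
tool_pos: [0.5103, 0.0256, 0.0906]
tool_rot: [0.001, 0.726, 0.687, 0.0]
contact_force: [-0.8, -0.8, 4.7]
gripper_width: 0.001
```

Run:
```python
from h import *
gj(-26,-60,90.5)
measure(-.0055)
```

```text
jig tcp mm [ 11.3806 -60.0066  90.6455]
6.85 [0.5103 0.0256 0.0906] yaw y -3.1510219025297332 z [ 0.0018 -0.0005 -1.    ] F [-0.8444 -0.818   4.7137] q [-0.0954 -0.0908  1.9995 -0.0004  1.231  -0.0403] g 0.0005627106259088252
shift tool [ 0.0002 -0.0374  0.0001]
ptr [[-5.198881951719393, 7.0], [-5.177341204829249, 6.0], [-5.207802391963612, 7.0]] mark [[2.530333266827079, 6.0], [2.542185490930363, 6.0], [2.555091449639916, 6.0], [2.5600656169952, 6.0]] GAP 7.747520422004532
```

Emit:
step_arm(moves=[[0, 0.004, 0.0008, 0, 0, 0, 0], [0, 0.004, 0.0012, 0, 0, 0, 0], [0, 0, -0.014, 0, 0, 0, 0], [0, -0.022, 0, 0, 0, 0, 0], [0, -0.022, 0, 0, 0, 0, 0], [0, 0, 0.0115, 0, 0, 0, 0], [0, 0.004, 0, 0, 0, 0, 0], [0, 0.004, 0, 0, 0, 0, 0]])

```text
time: 7.7
tool_pos: [0.4813, 0.0275, 0.0898]
tool_rot: [-0.0, 0.726, 0.687, -0.0]
contact_force: [-2.6, 0.6, 2.1]
gripper_width: 0.001
```

Emit:
step_arm(moves=[[0, 0.004, 0, 0, 0, 0, 0], [0, 0.004, 0, 0, 0, 0, 0], [0, 0.004, 0, 0, 0, 0, 0], [0, 0.004, 0, 0, 0, 0, 0], [0, 0.004, 0.0002, 0, 0, 0, 0]])

```text
time: 8.2
tool_pos: [0.5031, 0.0261, 0.0917]
tool_rot: [0.001, 0.726, 0.687, 0.001]
contact_force: [-1.5, -0.3, 7.1]
gripper_width: 0.0
```

Emit:
step_arm(moves=[[0, 0.004, 0.0003, 0, 0, 0, 0], [0, 0.004, 0.0005, 0, 0, 0, 0], [0, 0.004, 0.0008, 0, 0, 0, 0]])

```text
time: 8.5
tool_pos: [0.5145, 0.0255, 0.0893]
tool_rot: [0.001, 0.726, 0.687, 0.001]
contact_force: [-1.0, -0.7, 4.9]
gripper_width: -0.002
```

Run:
```python
from h import *
gj(-26,-60,90.5)
p=measure(-.0025); cv2.imwrite("pics/g.png",p[:,:,::-1])
```

```text
jig tcp mm [ 15.5828 -59.9238  89.2626]
8.5 [0.5145 0.0255 0.0893] yaw y -3.1527074388768086 z [ 0.002  -0.0003 -1.    ] F [-0.9555 -0.6689  4.8933] q [-0.095  -0.0786  1.9907 -0.0002  1.2275 -0.0399] g -0.001634420638731598
shift tool [ 0.0001 -0.0416 -0.0013]
ptr [[-2.004892825924413, 7.0], [-1.992075614754105, 7.0], [-2.00343929154608, 7.0]] mark [[2.5790386779369054, 6.0], [2.5610064384579774, 7.0], [2.5537189965721514, 7.0], [2.5716767233073647, 7.0]] GAP 4.569780872428751
```

View pics/g.png

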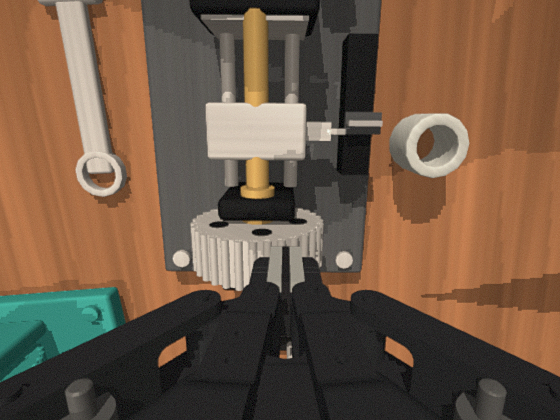

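The picture shows the pointer (345,131) closing on the mark (365,123), with 4.57 mm left. The mark reads the same place as before, so the jig hasn't moved. One more full stroke.

Emit:
step_arm(moves=[[0, 0.004, 0.0012, 0, 0, 0, 0], [0, 0, -0.014, 0, 0, 0, 0], [0, -0.022, 0, 0, 0, 0, 0], [0, -0.022, 0, 0, 0, 0, 0], [0, 0, 0.011, 0, 0, 0, 0], [0, 0.004, 0, 0, 0, 0, 0], [0, 0.004, 0, 0, 0, 0, 0]])

```text
time: 9.25
tool_pos: [0.4813, 0.0274, 0.0898]
tool_rot: [-0.0, 0.726, 0.687, -0.0]
contact_force: [-2.3, 0.3, 1.5]
gripper_width: 0.003
```

Emit:
step_arm(moves=[[0, 0.004, 0, 0, 0, 0, 0], [0, 0.004, 0, 0, 0, 0, 0], [0, 0.004, 0, 0, 0, 0, 0], [0, 0.004, 0, 0, 0, 0, 0], [0, 0.004, 0.0002, 0, 0, 0, 0]])

```text
time: 9.75
tool_pos: [0.5031, 0.026, 0.0917]
tool_rot: [0.001, 0.726, 0.687, 0.001]
contact_force: [-1.2, -0.2, 6.1]
gripper_width: -0.001
```

Run:
```python
from h import *
gj(-26,-60,90.5)
p=measure(0.0003)
```

```text
jig tcp mm [  4.1728 -60.011   91.6818]
9.75 [0.5031 0.026  0.0917] yaw y -3.1524346871136437 z [ 0.0026 -0.0004 -1.    ] F [-1.2065 -0.2214  6.1284] q [-0.096  -0.1107  2.016  -0.0002  1.2337 -0.0409] g -0.0013422189588312477
shift tool [ 0.0001 -0.0302  0.0011]
ptr [[0.11296301975818271, 7.0], [0.04453876095403958, 7.0], [0.03411369827928086, 7.0]] mark [[2.5555874712985243, 6.0], [2.5872776047868444, 6.0], [2.565142692675196, 6.0], [2.5299078203893153, 6.0]] GAP 2.5158263210328204
```

Emit:
step_arm(moves=[[0, 0.004, 0.0003, 0, 0, 0, 0], [0, 0.004, 0.0005, 0, 0, 0, 0], [0, 0.004, 0.0008, 0, 0, 0, 0]])

```text
time: 10.1
tool_pos: [0.5147, 0.0255, 0.0895]
tool_rot: [0.001, 0.726, 0.687, 0.001]
contact_force: [-0.8, -0.5, 4.7]
gripper_width: 0.0
```

Emit:
step_arm(moves=[[0, 0, -0.013, 0, 0, 0, 0], [0, -0.02, 0, 0, 0, 0, 0], [0, -0.016, 0, 0, 0, 0, 0], [0, 0, 0.011, 0, 0, 0, 0], [0, 0.004, 0, 0, 0, 0, 0]])

```text
time: 10.6
tool_pos: [0.4795, 0.0276, 0.0887]
tool_rot: [-0.001, 0.726, 0.687, -0.001]
contact_force: [-4.6, 0.2, 3.7]
gripper_width: 0.003
```

Run:
```python
from h import *
gj(-26,-60,90.5)
p=measure(0.0013)
```

```text
jig tcp mm [-19.4793 -59.8183  88.7069]
10.6 [0.4795 0.0276 0.0887] yaw y -3.148246037739974 z [-0.0037  0.0004 -1.    ] F [-4.6218  0.2018  3.7149] q [-0.0975 -0.1629  2.0681  0.      1.2401 -0.0426] g 0.0030878405997659497
shift tool [-0.0002 -0.0065 -0.0018]
ptr [[0.9388037538667308, 6.0], [0.9411489979208025, 7.0], [0.9662428047573521, 7.0]] mark [[2.435923350034702, 7.0], [2.455209942097345, 7.0], [2.468306455724494, 7.0], [2.447664957203932, 6.0]] GAP 1.5102884517298363
```

Emit:
step_arm(moves=[[0, 0.004, 0, 0, 0, 0, 0], [0, 0.004, 0, 0, 0, 0, 0], [0, 0.004, 0, 0, 0, 0, 0]])

```text
time: 10.95
tool_pos: [0.4947, 0.0266, 0.0916]
tool_rot: [0.001, 0.726, 0.687, 0.001]
contact_force: [-2.0, -0.2, 7.6]
gripper_width: 0.001
```

Run:
```python
from h import *
gj(-26,-60,90.5)
p=measure(0.002)
```

```text
jig tcp mm [ -4.2729 -59.9423  91.5812]
10.95 [0.4947 0.0266 0.0916] yaw y -3.1534829603670342 z [ 0.0019 -0.0002 -1.    ] F [-1.9615 -0.1794  7.554 ] q [-0.0966 -0.1316  2.035  -0.      1.2362 -0.0415] g 0.0006118178593607393
shift tool [ 0.     -0.0217  0.001 ]
ptr [[2.2168409838445147, 6.0], [2.2009299929339825, 6.0], [2.22185349051441, 6.0]] mark [[2.544453217874179, 7.0], [2.5824110131889952, 7.0], [2.6187210813732813, 7.0], [2.5728176043045696, 7.0]] GAP 0.36077332490226777
```

Emit:
step_arm(moves=[[0, 0.002, 0, 0, 0, 0, 0], [0, 0.0018, 0, 0, 0, 0, 0], [0, 0, 0, 0, 0, 0, 0]])

```text
time: 11.3
tool_pos: [0.4987, 0.0263, 0.0918]
tool_rot: [0.001, 0.726, 0.687, 0.001]
contact_force: [-0.6, -0.0, 5.3]
gripper_width: 0.0
```

Run:
```python
from h import *
gj(-26,-60,90.5)
p=measure(0.0025)
```

```text
jig tcp mm [ -0.2057 -59.9774  91.8422]
11.3 [0.4987 0.0263 0.0918] yaw y -3.153327598995284 z [ 0.0032 -0.0004 -1.    ] F [-0.6035 -0.0003  5.2792] q [-0.0963 -0.1224  2.0263 -0.0001  1.2345 -0.0413] g 0.0004120094845296853
shift tool [ 0.0001 -0.0258  0.0013]
ptr [[2.47887730873593, 6.0], [2.4808731906655264, 6.0], [2.5061505863595808, 6.0]] mark [[2.545660334204882, 6.0], [2.568337560341578, 6.0], [2.570127260241865, 6.0], [2.5410432999541053, 7.0]] GAP 0.07612575660770338
```

Only 0.08 mm is left, so I'll lift straight off and check again.

Emit:
step_arm(moves=[[0, 0, -0.005, 0, 0, 0, 0], [0, 0, -0.015, 0, 0, 0, 0], [0, 0, -0.02, 0, 0, 0, 0], [0, 0, -0.02, 0, 0, 0, 0], [0, 0, 0, 0, 0, 0, 0], [0, 0, 0, 0, 0, 0, 0]])

```text
time: 11.95
tool_pos: [0.4972, 0.0265, 0.1509]
tool_rot: [0.001, 0.726, 0.687, 0.0]
contact_force: [0.4, 0.9, -0.6]
gripper_width: 0.001
```

Run:
```python
from h import *
gj(-26,-60,90.5)
p=measure(0.0025)
cv2.imwrite("pics/h.png",p[:,:,::-1])
cv2.imwrite("pics/hc.png",cv2.resize(p[100:160,300:380,::-1],None,fx=9,fy=9,interpolation=cv2.INTER_CUBIC))
p,d=grab_frame("wrist");P=cloud("wrist",d)
r=[k for k in cut_out("wrist","jig") if k["conf"]>.6]
for k in r:
    m=k["mask"]&(P[...,2]>0.011)&(P[...,2]<0.021)
    if m.sum()>50: print(k["point"],cv2.minAreaRect(P[m][:,:2].astype(np.float32)*1000))
```

```text
jig tcp mm [ -1.783  -59.8719 150.8736]
11.95 [0.4972 0.0265 0.1509] yaw y -3.151696705468948 z [ 0.0014 -0.0001 -1.    ] F [ 0.4051  0.9117 -0.6323] q [-0.0963 -0.195   1.9848  0.      1.3503 -0.0413] g 0.0006099065790910518
shift tool [-0.     -0.0243  0.0603]
ptr [[2.6845989349782755, 5.0], [2.4400558234261904, 5.0], [2.4351355517620337, 5.0]] mark [[2.522594829087075, 5.0], [2.5327833187620405, 5.0], [2.426439726677272, 5.0], [2.411130251291268, 5.0]] GAP 0.034461454455983365
[285.5, 118.6] ((501.5826110839844, 80.57652282714844), (191.09385681152344, 140.72523498535156), 86.3010482788086)
[82.6, 298.3] ((314.44415283203125, -81.40812683105469), (140.71946716308594, 108.72098541259766), 1.6105619668960571)
```

View pics/h.png

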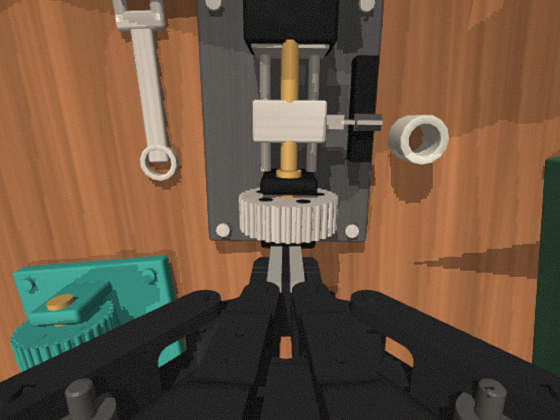

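View pics/hc.png

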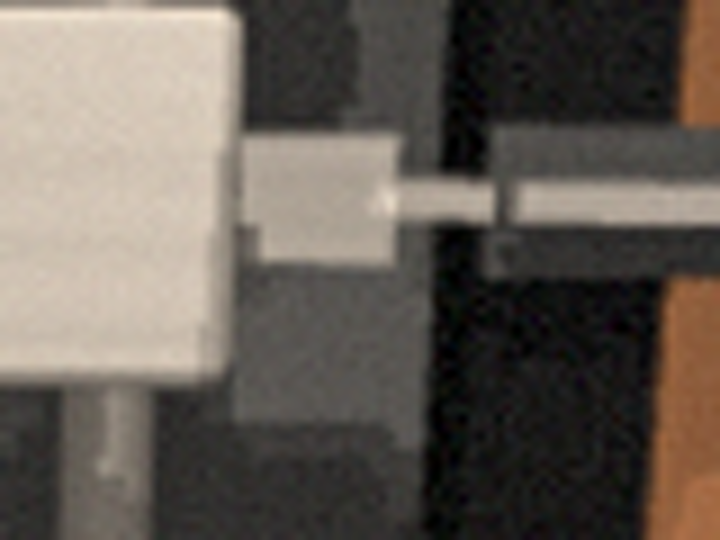

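The pointer and the mark line are collinear in the crop, both at row ~203, and the gap reads 0.03 mm. I'll go back to the first viewing pose to check that the jig itself has not shifted.

Emit:
step_arm(moves=[[0, -0.01, -0.025, 0, 0, 0, 0], [0.005, -0.03, -0.026, 0, 0, 0, 0], [0, 0, 0, 0, 0, 0, 0], [0, 0, 0, 0, 0, 0, 0]])

```text
time: 12.5
tool_pos: [0.457, 0.0338, 0.201]
tool_rot: [0.0, 0.726, 0.687, 0.0]
contact_force: [-0.5, -0.0, 0.4]
gripper_width: -0.001
```

Run:
```python
from h import *
gj(-26,-60,90.5)
p=measure(0.0035)
cv2.imwrite("pics/i.png",p[:,:,::-1])
p,d=grab_frame("wrist");P=cloud("wrist",d)
k=[k for k in cut_out("wrist","jig") if k["point"][1]<230][0]
m=k["mask"]&(P[...,2]>0.011)&(P[...,2]<0.021)
print(cv2.minAreaRect(P[m][:,:2].astype(np.float32)*1000))
```

```text
jig tcp mm [-42.2978 -55.0014 201.0167]
12.5 [0.457  0.0338 0.201 ] yaw y -3.14055809682454 z [ 0.0006 -0.0002 -1.    ] F [-0.512  -0.027   0.3584] q [-0.0887 -0.346   2.021  -0.0001  1.4659 -0.0339] g -0.0014950150285334613
shift tool [-0.0051  0.0162  0.1105]
ptr [[2.6005472963689917, 5.0], [2.5447116444774363, 5.0], [2.5035528867530727, 5.0]] mark [[2.4828797451202793, 5.0], [2.4299769621782548, 5.0], [2.466530528140925, 5.0], [2.455980378137036, 5.0]] GAP -0.08345619133845572
((503.6679382324219, 12.302253723144531), (42.25547409057617, 84.87079620361328), 83.88077545166016)
```

View pics/i.png

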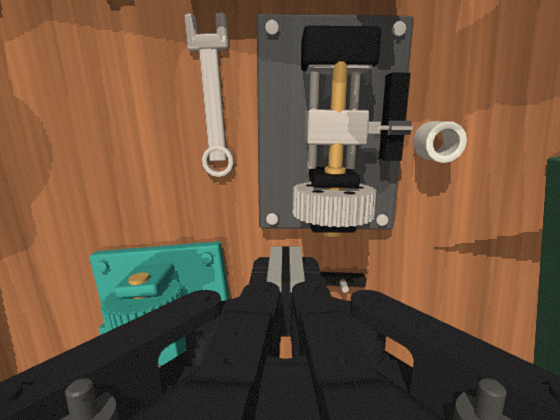

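Relative to the first view, the jig, sleeve, wrench, brake block and turquoise jig all sit in the same places. The pointer is in line with the mark, to within about 0.1 mm, so I'm handing in.

```bash
python3 -c "
from plant import *
print(job_done())"
```

```text
the job is handed in; nothing more can be done
None
```

The pointer now stands in line with the gauge mark, and I handed the job in at about 12.7 s with the hand clear. I rolled the dark jig's wheel away from the robot with the shut fingertips in six strokes. The highest force reading I saw was about 8 N.

**Alignment:** The gap started at about 11.4 mm. The last three readings were +0.08 mm (finger still on the wheel), +0.03 mm (just after lifting off) and -0.08 mm (from the first viewing pose). The scatter is measuring noise of about 0.1 mm.

**Nothing shifted:** Back at the first viewing pose, the jig's screws, the sleeve, wrench, brake block and turquoise jig were where they had been. Everything differed by the same 1–2 pixels, which fits the camera standing slightly differently. The oil bottle, blue handle, grease jar and screwdriver were out of that picture, but the arm did not work near them.

**Checks that failed or disagreed:**
- The final plate-outline fit failed: the network's mask covered only part of the jig. I relied on comparing the pictures instead.
- The first reading put the mark about 1 mm further along jig y than all later ones. I put this down to reading that pixel by hand and to the camera calibration, because every later reading agreed.

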